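# Put the gnocchi boards away in the roller's slide tray

## Task

Clear the spatula off the steel slide tray and lay it in the dark wooden utensil tray, then put all the gnocchi boards on the slide tray in one flat stack, ridges up, and, with the tray still out, tap the stack until its edges are flush and it sits square in the corner of the tray's two walls, long sides along the end wall. Then push the tray in under the pasta roller until it clicks home, with the stack still square, and leave the bowls and the wooden spoon where they are.

Things in the scene. Friction and masses are not known exactly. Their poses are not given: they have to be found in the camera images.
- tray_corner (a point): on the steel slide tray, where its two walls' inner faces meet at the floor; moves with it. x runs along the end wall, y along the side wall, over the floor, z up. Flat floor 40 mm above z = 0, from x = -19 to 142, y = 0 to 186 mm. A board flush in the corner, long side along x, has its origin at x 60, y 28 mm. The tray slides in along -y
- end_wall (a point): middle of the top edge of the tray's end wall (the wall across the inner end, nearest the roller): inner face at y = 0 of tray_corner, 4 mm thick, 40 mm tall above the floor, x from -12 to 142 mm of tray_corner. Same axes as tray_corner
- side_wall (a point): middle of the top edge of the tray's short side wall (robot's side): inner face at x = 0 of tray_corner, 4 mm thick, 40 mm tall, y from 0 to 65 mm only. The other two sides of the tray are open. Same axes as tray_corner
- tray_tab (a point): middle of the top edge of the upright push tab at the tray's outer end: 60 mm along x, 8 mm thick along y, 45 mm tall above the floor; this point is at x 65, y 200, z 45 mm of tray_corner and has its axes. Push its outer (+y) face; it can also be pinched from above to pull the tray out
- tray (a joint): how far the tray is slid in (m): 0 fully out, 0.165 home at the end stop; starts at 0 to 0.02. About 4.5 N of friction. A sprung plunger must be passed between 0.150 and 0.158 (about 7 N more): past it the tray snaps home and is held, short of it the tray is pushed back
- bay_mouth (a point): middle of the bay's mouth at the stand's foot, z = 0.02, fixed; x across, bay to -y: 186 wide, 150 deep, 100 mm tall inside. Stand and pasta roller: 210 mm wide, 222 tall, y -150 to 0 mm; crank on the +x side. Slide bed 200 mm wide, 6 thick, to y = 310 mm. tray_corner is at x -65, y 75 mm (joint 0) or y -90 mm (home)
- spatula: turquoise silicone spatula, wooden handle, 200 mm long, 80 g; starts lying across the slide tray's floor near its outer end. Origin mid length on the underside, x towards the blade. Handle x -100 to 30 mm, 18 wide, 12 thick; blade x 28 to 100 mm, 46 wide, 10 thick; balances at x = 10 mm
- utensil_tray: dark wooden open utensil tray, fixed, 260 (x) x 100 (y) x 28 mm outside, walls and floor 6 mm; origin at the centre of its underside, on the poplar board (z = 0.02)
- board1: flat ridged wooden gnocchi board, 120 (its x) x 56 (y) x 12 mm, ridges on top, about 50 g; origin at the centre of its underside. Three or four alike are present (an absent one reads None), flat on the poplar work board (top at z = 0.02) at the start
- board2: flat ridged wooden gnocchi board, 120 (its x) x 56 (y) x 12 mm, ridges on top, about 50 g; origin at the centre of its underside. Three or four alike are present (an absent one reads None), flat on the poplar work board (top at z = 0.02) at the start
- board3: flat ridged wooden gnocchi board, 120 (its x) x 56 (y) x 12 mm, ridges on top, about 50 g; origin at the centre of its underside. Three or four alike are present (an absent one reads None), flat on the poplar work board (top at z = 0.02) at the start
- board4: flat ridged wooden gnocchi board, 120 (its x) x 56 (y) x 12 mm, ridges on top, about 50 g; origin at the centre of its underside. Three or four alike are present (an absent one reads None), flat on the poplar work board (top at z = 0.02) at the start
- bowl1: small white porcelain bowl, 100 mm across, 45 mm tall, a bystander; origin at the centre of its foot
- bowl2: a second such bowl, a bystander
- spoon: wooden spoon 200 mm long on the poplar board (top at z = 0.02), nearest the robot, a bystander; x along it

How it is judged:
By the outcome, as a careful person would: the job done as asked, in the order asked, and still so for the second after the job is handed in, with the robot touching nothing.
Of board1, board2, board3, board4 only 3 to 4 are there at a start; the rules pass over those that are not, and their reading is None.
At some moment in a run one of board1, board2, board3, board4, spatula may be knocked a few centimetres aside while the robot is not near it.
Once in a run the grip may slacken for a moment while it holds something.
It also fails if it takes over 210 s, if anything falls off the work surface, if the arm or the gripper's body presses on something with over 40 N, if the wrist force passes 120 N, or if a joint passes its speed limit or range.

## Robot

A 6-joint arm with a two-finger parallel gripper is mounted at the origin on the work surface. World frame = base frame: x ahead of the robot, y to its left, z up, the work surface at z = 0. Lengths are in m, angles in rad, forces in N, time in s.
With the tool pointing down it reaches from about 0.35 to 0.925 m from the base axis. Payload 6.4 kg.
Tool frame: the origin (TCP) lies midway between the tips of the shut fingers; the grasp point (between the pads) lies 19 mm behind it; z points along the fingers, y is the line along which they close (so a half turn about z gives the same grasp; the last joint's range is limited). The gripper opens to 94 mm and grips with 3 to 60 N. Pads are 16 mm wide; open, the fingers measure 119 mm over their backs; the gripper's body (75 mm by 177 mm) begins 78 mm behind the grasp point.
Start: joints at [-1.306, 0.245, 1.558, -0, 1.339, -0.174], TCP at [0.276, -0.588, 0.205] pointing down, gripper open.
Joint ranges: [-3.13, 3.13], [-1.02, 2.26], [0.13, 2.54], [-0.95, 4.09], [0.21, 2.88], [-2.74, 2.74]. Speed limits (rad/s): [2.57, 2.57, 3.14, 3.14, 3.14, 3.14].

## Interface

Orientations are given as a unit quaternion [w, x, y, z].
In Python, from workcell import observe, capture, finish_job, boxes_of, pinpoint gives the robot as it stands.
- The arm moves only by the tool jog_arm, never from a script. Its argument "moves" is a list of rows, each a list of 4 numbers: the shift along the world's x, y, z in mm, then the turn about the world's z in degrees. A call has 1 to 5 rows; each row shifts and turns the commanded pose from where the row before left it; what a row does not reach is not made up. A row lasts 1/10 s, in which the tool goes at most 50 mm and 8.59 degrees, less where a joint would pass 70% of its speed; a pose out of reach is approached as far as the arm can. A call is refused whole if a number of a shift passes 50 or a number of a turn 8.59, either way. A call with a gripper value outside its range is refused whole. "hand" is the finger opening in mm, from 0 to 94, set as the call begins (left out, the last holds). The fingers move at their own pace and stop on an object; "newtons" is the grip in N (left out, the last holds). Time passes only in rows, so rows that do not move let the fingers close. It gives the time, the measured TCP pose, the force, the opening and the grip force at its end, in the units of the state.
- observe(): the state, without advancing time (a new reading comes with each control period).
- capture(name): name is "scene" or "side" or "wrist"; returns a dict with "pixels" (384x512x3 uint8, blue, green, red), "K" (3x3 intrinsics, pixels), "rvec" (rotation vector, rad) and "tvec" (3), from world to camera coordinates, as OpenCV has them; the wrist camera has in their place "T_tool_cam" (4x4, takes a point from camera to tool coordinates, whose origin is the TCP and whose axes are the flange's). Camera axes: x right, y down, z forward; pixel columns grow to the right and rows downward; lengths in m; the calibration is good to about 2 mm. A picture is of the moment at which its call begins: read the wrist's pose just before it. There is no depth.
- finish_job(): hands the job in; it is judged then, once.
Trained networks look in the newest picture that a camera, given by its name, has taken for a name from the list of things; names that differ only in an ending like _2 or _b are one class to them, and where a whole thing is asked for, a point or a joint stands for the part that bears it (a point fixed in the world has none). Each returns a list of dicts, best first, with "score" (0 to 1); they miss things now and then, are a little off and sometimes report something else, mostly with a low value. They report only what shows in the picture. A call takes as long as a camera call.
- boxes_of(label, camera): "position" ([x, y, z] in m, in world coordinates, good to about 4 mm: the middle of the surface that is visible of it).
- pinpoint(label, camera): "position" ([x, y, z] in m, in world coordinates, good to about 4 mm: a listed point, or the origin of a listed thing).
The state is a dict: "time_s": time; "q": joint angles; "joint_vel": joint speeds; "tau": joint torques, N m; "ee_pos": TCP position; "eef_rot": TCP orientation; "force": force on the tool from outside, world axes, zero at the start; "moment": the same for the moment, N m; "width": opening from 0.0 (shut) to 1.0 (fully open); "grip_force": force on a finger pad.
Only numpy, scipy, OpenCV 4.12 (cv2) and the standard library are available. Lean on these libraries where they do the work, as an engineer would, in place of code of your own. Each camera call takes 0.05 s, during which the arm holds its last target. There are 200 camera calls.

## Working session

There is one attempt and no reset: what is moved stays moved. The work goes in short steps, Python scripts to look and compute and a tool call to move; the robot and the scene stay as the last step left them, time stands still between calls to the robot, and variables do not carry over. Pictures are saved under pics/ and viewed, at most 14 in all, crops included, and the job is handed in when it is done.

Besides the shell and the picture viewer there is one more tool, called after ">>>" by a JSON object that holds its "fn" and its "kwargs". jog_arm: Moves the arm, as the interface text tells. Its arguments: {"type":"object","properties":{"moves":{"type":"array"},"hand":{"type":"number"},"newtons":{"type":"number"}},"required":["moves"]}

```bash
mkdir -p pics; ls; cat > h.py <<'E'
import numpy as np, cv2
from workcell import observe, capture, finish_job, boxes_of, pinpoint
def snap(cam,fn=None):
    s=observe(); c=capture(cam); 
    if fn: cv2.imwrite('pics/'+fn,c['pixels'])
    c['s']=s; return c
def cammat(c):
    if 'rvec' in c:
        R=cv2.Rodrigues(np.array(c['rvec'],float))[0]; return R,np.array(c['tvec'],float).ravel()
    w,x,y,z=c['s']['eef_rot']
    from scipy.spatial.transform import Rotation as Ro
    T=np.eye(4);T[:3,:3]=Ro.from_quat([x,y,z,w]).as_matrix();T[:3,3]=c['s']['ee_pos']
    M=np.linalg.inv(T@np.array(c['T_tool_cam'])); return M[:3,:3],M[:3,3]
def px2w(c,uv,z):
    R,t=cammat(c); d=R.T@np.linalg.inv(np.array(c['K']))@np.array([uv[0],uv[1],1.]); o=-R.T@t
    return o+d*(z-o[2])/d[2]
def w2px(c,P):
    R,t=cammat(c); p=np.array(c['K'])@(R@np.asarray(P,float)+t); return p[:2]/p[2]
E
python3 - <<'E'
from h import *
np.set_printoptions(precision=3,suppress=True)
print(observe())
for cam in ['scene','side','wrist']:
    snap(cam,cam+'0.png')
    if cam!='wrist':
      for l in ['tray_corner','end_wall','side_wall','tray_tab','bay_mouth','spatula','utensil_tray','board1','bowl1','spoon']:
        print(cam,l,[(np.round(d['position'],3).tolist(),round(d['score'],2)) for d in pinpoint(l,cam)][:5])
E
python3 -c "
import cv2,numpy as np
for n in ['scene','side']:
    i=cv2.imread('pics/%s0.png'%n); cv2.imwrite('pics/%s0b.png'%n,cv2.resize(i,(800,600),interpolation=cv2.INTER_CUBIC))
"
```

```text
pics
{'time_s': 0.0, 'q': array([-1.306,  0.246,  1.559,  0.   ,  1.339, -0.174]), 'joint_vel': array([-0.   , -0.   , -0.   , -0.002, -0.   , -0.   ]), 'tau': array([  0.001, -41.583, -31.46 ,   0.068,   0.033,  -0.   ]), 'ee_pos': array([ 0.276, -0.588,  0.204]), 'eef_rot': array([-0.001,  0.976,  0.218, -0.   ]), 'force': array([ 0.783,  0.583, -0.755]), 'moment': array([ 0.004, -0.022, -0.048]), 'grip_force': 0.0, 'width': 1.0048986184492943}
scene tray_corner [([0.487, -0.192, 0.038], 0.93)]
scene end_wall [([0.557, -0.189, 0.082], 0.79), ([0.545, 0.013, 0.084], 0.66)]
scene side_wall [([0.486, -0.158, 0.082], 0.78)]
scene tray_tab [([0.544, 0.013, 0.088], 0.94)]
scene bay_mouth [([0.554, -0.259, 0.019], 0.77), ([0.546, 0.012, 0.086], 0.65)]
scene spatula [([0.563, -0.061, 0.037], 0.73)]
scene utensil_tray [([0.547, 0.414, 0.021], 0.67)]
scene board1 [([0.646, 0.137, 0.026], 0.88), ([0.454, 0.13, 0.022], 0.78), ([0.456, 0.255, 0.019], 0.62)]
scene bowl1 [([0.378, -0.35, 0.017], 0.84), ([0.774, 0.053, 0.017], 0.58)]
scene spoon [([0.486, -0.192, 0.037], 0.36)]
side tray_corner [([0.489, -0.193, 0.038], 0.97)]
side end_wall [([0.554, -0.192, 0.077], 0.91), ([0.491, -0.193, 0.038], 0.47)]
side side_wall []
side tray_tab [([0.547, 0.005, 0.085], 0.79), ([0.489, -0.16, 0.071], 0.59), ([0.452, 0.133, 0.016], 0.41)]
side bay_mouth [([0.556, -0.256, 0.023], 0.85)]
side spatula [([0.567, -0.061, 0.042], 0.62)]
side utensil_tray [([0.542, 0.416, 0.02], 0.76)]
side board1 [([0.647, 0.133, 0.022], 0.85), ([0.449, 0.132, 0.016], 0.7), ([0.456, 0.253, 0.024], 0.6), ([0.378, -0.349, 0.019], 0.52)]
side bowl1 [([0.379, -0.352, 0.022], 0.76), ([0.77, 0.052, 0.02], 0.59), ([0.556, -0.261, 0.023], 0.18)]
side spoon [([0.372, -0.072, 0.019], 0.98)]
```

View pics/scene0b.png

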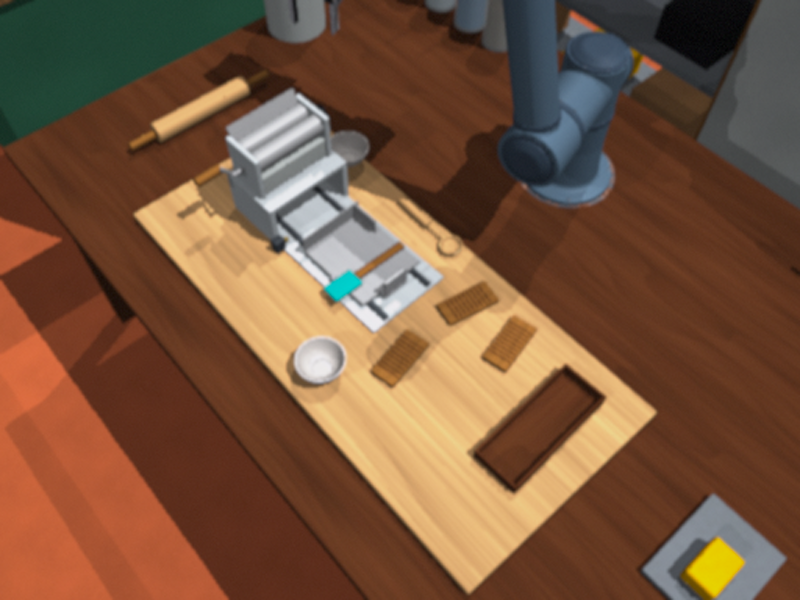

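View pics/side0b.png

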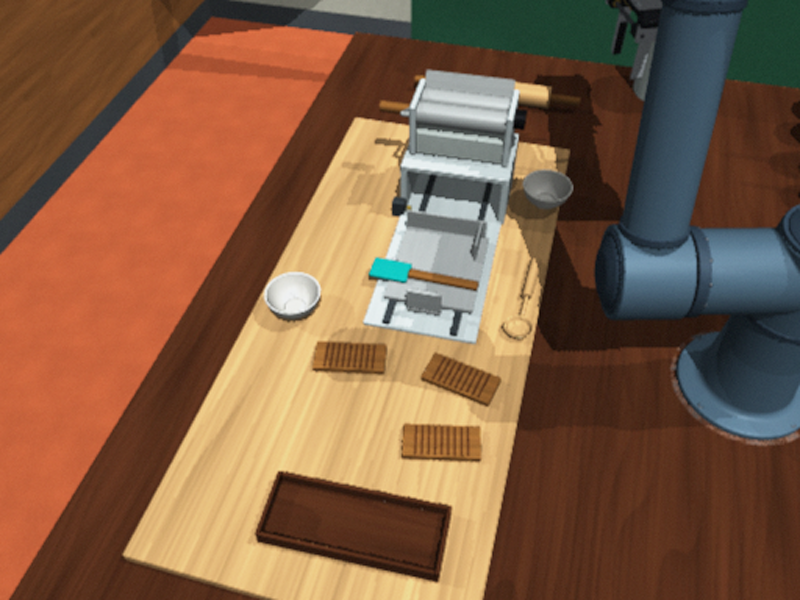

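The scene shows three boards near px (467,302), (510,343) and (401,357), the spatula across the slide tray at (365,270) and the utensil tray at (540,428). The side view agrees. I'll get yaws from pixel features next.

```bash
cat > seg.py <<'E'
from h import *
def yaw_board(c,P,z=0.032,r=0.085,save=None,thr=None):
    """segment dark brown pixels near P, rectify to a metric top view and fit a rectangle"""
    S=1000; n=int(2*r*S)
    # homography world plane z -> image
    w=np.float32([[P[0]-r,P[1]-r],[P[0]+r,P[1]-r],[P[0]+r,P[1]+r],[P[0]-r,P[1]+r]])
    im=np.float32([w2px(c,[a,b,z]) for a,b in w])
    H=cv2.getPerspectiveTransform(im,np.float32([[0,0],[n,0],[n,n],[0,n]]))
    t=cv2.warpPerspective(c['pixels'],H,(n,n),flags=cv2.INTER_CUBIC)
    v=t.max(2).astype(np.uint8)
    th,m=cv2.threshold(cv2.GaussianBlur(v,(5,5),0),0 if thr is None else thr,255,cv2.THRESH_BINARY_INV+(cv2.THRESH_OTSU if thr is None else 0))
    m=cv2.morphologyEx(m,cv2.MORPH_CLOSE,np.ones((9,9)));m=cv2.morphologyEx(m,cv2.MORPH_OPEN,np.ones((9,9)))
    if save: cv2.imwrite('pics/'+save,np.hstack([t,cv2.cvtColor(m,cv2.COLOR_GRAY2BGR)]))
    cs,_=cv2.findContours(m,cv2.RETR_EXTERNAL,cv2.CHAIN_APPROX_NONE)
    k=max(cs,key=cv2.contourArea); (x,y),(a,b),g=cv2.minAreaRect(k)
    if a<b: a,b,g=b,a,g+90
    g=(g+90)%180-90
    return [round(P[0]-r+x/S,4),round(P[1]-r+y/S,4),round(g,1),round(a),round(b)]
E
python3 - <<'E'
from seg import *
np.set_printoptions(precision=4,suppress=True)
S={k:snap(k) for k in['scene','side','wrist']}
print(S['wrist']['T_tool_cam'],S['wrist']['K'])
for i,P in enumerate([(.646,.135),(.452,.131),(.456,.254)]):
    for k in['scene','side']: print(i,k,yaw_board(S[k],P,save=f'seg{i}{k}.png'))
f=0.64
def pr(k,pts,z): 
    q=np.array([px2w(S[k],(u*f,v*f),z)[:2] for u,v in pts]); print(k,q.tolist()); return q
for k,p in [('side',[(280,473),(450,507),(440,577),(258,540)]),('scene',[(567,367),(604,398),(514,489),(475,452)])]:
    q=pr(k,p,.048); print('utensil c',q.mean(0))
    (x,y),(a,b),g=cv2.minAreaRect((q*1000).astype(np.float32)); print(x,y,a,b,g)
for k,p in [('side',[(366,324),(476,340)]),('scene',[(376,331),(441,277)])]:
    q=pr(k,p,.026); d=q[0]-q[1]; print('bed ang',np.degrees(np.arctan2(d[1],d[0])),q.mean(0))
for k,p in [('side',[(388,269),(470,283)]),('scene',[(342,287),(398,249)])]:
    q=pr(k,p,.07); d=q[0]-q[1]; print('spat',np.degrees(np.arctan2(d[1],d[0])))
E
```

```text
[[-0.0004 -0.9618 -0.2738  0.0806]
 [ 1.     -0.0002 -0.0008  0.0002]
 [ 0.0007 -0.2738  0.9618 -0.1782]
 [ 0.      0.      0.      1.    ]] [[341.8262   0.     252.4824]
 [  0.     341.8262 191.845 ]
 [  0.       0.       1.    ]]
0 scene [0.6461, 0.137, 11.3, 131, 69]
0 side [0.6406, 0.1399, 12.7, 124, 70]
1 scene [0.4591, 0.1324, -11.6, 129, 64]
1 side [0.4525, 0.1335, -11.3, 123, 66]
2 scene [0.4635, 0.2549, 12.6, 128, 62]
2 side [0.4566, 0.2574, 12.5, 124, 63]
side [[0.6698726804504056, 0.377890719256617], [0.41836778311906747, 0.3643958003414632], [0.40945109262761675, 0.46383063854003237], [0.6618072729536194, 0.48037820805799053]]
utensil c [0.5399 0.4216]
539.661865234375 420.86065673828125 254.24032592773438 102.79558563232422 3.751645565032959
scene [[0.42427122537006756, 0.37192821753822103], [0.42140235607756027, 0.4614705660195368], [0.6754927461647859, 0.47228467610276026], [0.678912605718293, 0.3788619063700032]]
utensil c [0.55   0.4211]
549.9255981445312 420.9140930175781 254.7245635986328 93.48533630371094 2.096449851989746
side [[0.6369558911230729, 0.05953020732373526], [0.4438237913372636, 0.04488935925511661]]
bed ang 4.335154090396911 [0.5404 0.0522]
scene [[0.6407025303931768, 0.05931325880352023], [0.4511312793686475, 0.04831071130503506]]
bed ang 3.321669913517098 [0.5459 0.0538]
side [[0.6236975673872591, -0.03824020864819577], [0.4751953391613559, -0.04233072064183996]]
spat 1.5778202689430942
scene [[0.641957960878764, -0.04410566424734863], [0.4930505965866855, -0.04203427603916954]]
spat -0.7969662774428738
```

>>> {"fn": "jog_arm", "kwargs": {"moves": [[0, 0, 50, -5], [0, 0, 50, -5], [0, 0, 50, -5], [12, 40, 0, -5], [12, 40, 0, -5]], "hand": 50}}

```text
time_s: 1.8
ee_pos: [0.3003, -0.5088, 0.358]
eef_rot: [0.002, 1.0, -0.001, 0.001]
force: [0.1, 0.8, -0.3]
width: 0.614
grip_force: 0.0
```

>>> {"fn": "jog_arm", "kwargs": {"moves": [[12, 43, 0, 0], [12, 43, 0, 0], [12, 43, 0, 0], [12, 43, 0, 0], [12, 43, 0, 0]]}}

```text
time_s: 2.3
ee_pos: [0.3603, -0.2917, 0.3556]
eef_rot: [0.0, 1.0, 0.001, 0.0]
force: [1.1, 0.0, 0.0]
width: 0.529
grip_force: 0.0
```

>>> {"fn": "jog_arm", "kwargs": {"moves": [[42, 45, 0, 0], [42, 45, 0, 0], [42, 45, 0, 0], [42, 45, 0, 0], [40, 45, 0, 0]]}}

```text
time_s: 2.8
ee_pos: [0.531, -0.108, 0.3557]
eef_rot: [0.0, 1.0, 0.001, 0.0]
force: [-0.8, -0.7, -0.3]
width: 0.531
grip_force: 0.0
```

>>> {"fn": "jog_arm", "kwargs": {"moves": [[0, 0, -50, 0], [0, 0, -50, 0], [0, 0, 0, 0], [0, 0, 0, 0]]}}

```text
time_s: 3.2
ee_pos: [0.5298, -0.1099, 0.256]
eef_rot: [-0.0, 1.0, 0.001, -0.0]
force: [0.4, -0.4, 0.9]
width: 0.534
grip_force: 0.0
```

```bash
python3 - <<'E'
from h import *
c=snap('wrist','w1.png'); print({k:np.round(c['s'][k],4).tolist() for k in['time_s','ee_pos','eef_rot','force','q']})
for l in ['tray_corner','end_wall','side_wall','tray_tab','bay_mouth','spatula']:
    print(l,[(np.round(d['position'],3).tolist(),round(d['score'],2)) for d in pinpoint(l,'wrist')][:5])
i=c['pixels']; cv2.imwrite('pics/w1b.png',cv2.resize(i,(800,600),interpolation=cv2.INTER_CUBIC))
E
```

```text
{'time_s': 3.2, 'ee_pos': [0.5298, -0.1099, 0.256], 'eef_rot': [-0.0001, 1.0, 0.0011, -0.0003], 'force': [0.4412, -0.4234, 0.8554], 'q': [-0.4142, -0.051, 1.7831, 0.0, 1.4101, 1.1543]}
tray_corner [([0.49, -0.191, 0.036], 0.66)]
end_wall [([0.548, -0.193, 0.078], 0.7)]
side_wall [([0.49, -0.163, 0.079], 0.83), ([0.452, 0.127, 0.023], 0.6)]
tray_tab [([0.545, 0.006, 0.085], 0.95), ([0.551, -0.258, 0.02], 0.71)]
bay_mouth [([0.553, -0.26, 0.021], 0.69)]
spatula [([0.563, -0.066, 0.041], 0.79)]
```

View pics/w1b.png

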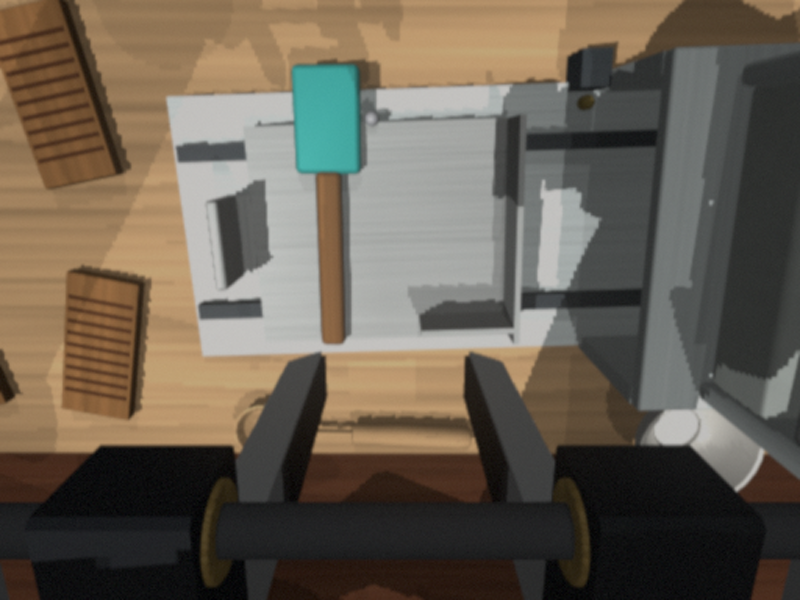

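The wrist view shows the slide tray with the end wall at px x≈515, the corner near (514,335), the tab at (215,245) and the spatula handle at (330,260).

```bash
python3 - <<'E'
from h import *
c=capture('wrist'); c['s']=observe(); f=.64
def L(n,a,b,z):
    A=px2w(c,(a[0]*f,a[1]*f),z);B=px2w(c,(b[0]*f,b[1]*f),z); d=A-B
    print(n,A[:2].round(4),B[:2].round(4),'ang',round(np.degrees(np.arctan2(d[1],d[0])),1),'len',round(np.hypot(*d[:2]),4))
L('bed end',(167,97),(204,355),.026)
L('bed far side',(167,97),(560,84),.026)
L('floor out edge',(245,127),(267,342),.04)
L('endwall outer top',(526,117),(520,343),.08)
L('endwall inner top',(508,117),(514,330),.08)
L('tab out',(207,203),(222,289),.085)
L('stand foot L',(645,345),(660,70),.242)
L('handle L',(317,173),(322,343),.052)
L('handle R',(342,173),(345,341),.052)
L('blade L',(293,65),(297,172),.05)
L('blade R',(359,65),(361,172),.05)
g=cv2.cvtColor(c['pixels'],cv2.COLOR_BGR2GRAY)
for s in cv2.createLineSegmentDetector().detect(g)[0][:,0]:
    l=np.hypot(s[0]-s[2],s[1]-s[3])
    if l>45 and s[1]<235 and s[3]<235:
        z=.08; A=px2w(c,s[:2],z);B=px2w(c,s[2:],z);C=px2w(c,s[:2],.04);d=A-B
        print((s/f).round().tolist(),A[:2].round(3),C[:2].round(3),round((np.degrees(np.arctan2(d[1],d[0]))+45)%90-45,1))
E
```

```text
bed end [0.6461 0.0536] [0.4476 0.0459] ang 2.2 len 0.1986
bed far side [0.6461 0.0536] [ 0.6553 -0.2281] ang 91.9 len 0.2819
floor out edge [ 0.6252 -0.0046] [ 0.4642 -0.0099] ang 1.9 len 0.161
endwall outer top [ 0.63   -0.1927] [ 0.4786 -0.1989] ang 2.3 len 0.1516
endwall inner top [ 0.63   -0.1814] [ 0.4883 -0.194 ] ang 5.1 len 0.1423
tab out [0.5766 0.0115] [0.519  0.0068] ang 4.7 len 0.0578
stand foot L [ 0.538  -0.2064] [ 0.6362 -0.1987] ang -175.5 len 0.0984
handle L [ 0.5942 -0.0558] [ 0.4679 -0.0549] ang -0.4 len 0.1263
handle R [ 0.5943 -0.0733] [ 0.4696 -0.0724] ang -0.4 len 0.1247
blade L [ 0.6642 -0.0422] [ 0.5948 -0.0415] ang -0.5 len 0.0694
blade R [ 0.6643 -0.0862] [ 0.5949 -0.0864] ang 0.2 len 0.0694
[518.0, 310.0, 521.0, 208.0] [ 0.503 -0.196] [ 0.491 -0.205] 1.9
[542.0, 291.0, 638.0, 290.0] [ 0.517 -0.212] [ 0.506 -0.223] 0.7
[507.0, 329.0, 419.0, 332.0] [ 0.489 -0.189] [ 0.475 -0.198] 2.5
[224.0, 290.0, 214.0, 204.0] [0.517 0.007] [0.507 0.02 ] 1.4
[514.0, 206.0, 511.0, 308.0] [ 0.574 -0.189] [ 0.57  -0.198] 1.8
[507.0, 88.0, 360.0, 92.0] [ 0.647 -0.18 ] [ 0.651 
[... 1040 characters left out ...]

[45.0, 190.0, 11.0, 97.0] [0.584 0.118] [0.581 0.144] 11.3
[115.0, 174.0, 59.0, 4.0] [0.595 0.071] [0.593 0.091] 11.3
[518.0, 118.0, 516.0, 202.0] [ 0.629 -0.188] [ 0.631 -0.196] 2.8
[202.0, 357.0, 286.0, 355.0] [0.468 0.027] [0.452 0.042] 1.7
[524.0, 133.0, 610.0, 133.0] [ 0.62  -0.192] [ 0.621 -0.202] -0.2
[685.0, 279.0, 700.0, 180.0] [ 0.525 -0.309] [ 0.516 -0.331] 0.1
[329.0, 354.0, 440.0, 351.0] [ 0.47  -0.064] [ 0.454 -0.058] 1.6
[697.0, 177.0, 713.0, 69.0] [ 0.593 -0.306] [ 0.591 -0.328] 0.1
[339.0, 339.0, 335.0, 179.0] [ 0.481 -0.071] [ 0.467 -0.067] -0.2
[553.0, 284.0, 559.0, 208.0] [ 0.522 -0.219] [ 0.512 -0.231] 0.4
[638.0, 286.0, 651.0, 151.0] [ 0.52  -0.277] [ 0.51  -0.296] 1.9
```

>>> {"fn": "jog_arm", "kwargs": {"moves": [[22, 23, -30, 0], [22, 23, -40, 0], [0, 0, -50, 0], [0, 0, -50, 0], [0, 0, 0, 0]]}}

```text
time_s: 4.1
ee_pos: [0.5678, -0.0625, 0.0791]
eef_rot: [-0.002, 1.0, 0.001, -0.007]
force: [-1.1, -0.4, -1.0]
width: 0.531
grip_force: 0.0
```

>>> {"fn": "jog_arm", "kwargs": {"moves": [[0, 0, -20, 0], [0, 0, -18, 0], [0, 0, -3, 0], [0, 0, 0, 0]]}}

```text
time_s: 4.5
ee_pos: [0.5745, -0.0649, 0.0473]
eef_rot: [0.0, 1.0, 0.001, 0.001]
force: [-0.5, 0.7, -0.3]
width: 0.531
grip_force: 0.0
```

>>> {"fn": "jog_arm", "kwargs": {"moves": [[0, 0, 0, 0], [0, 0, 0, 0], [0, 0, 0, 0], [0, 0, 0, 0], [0, 0, 0, 0]], "hand": 8, "newtons": 30}}

```text
time_s: 5.0
ee_pos: [0.5736, -0.0643, 0.0457]
eef_rot: [-0.0, 1.0, 0.001, 0.0]
force: [0.2, 0.6, 2.2]
width: 0.187
grip_force: 30.0
```

>>> {"fn": "jog_arm", "kwargs": {"moves": [[0, 0, 30, 0], [0, 0, 40, 0], [0, 0, 50, 0], [0, 20, 0, 0], [0, 40, 0, 0]]}}

```text
time_s: 5.5
ee_pos: [0.5748, -0.0057, 0.1677]
eef_rot: [0.001, 1.0, -0.001, 0.002]
force: [-0.8, 0.3, -1.8]
width: 0.186
grip_force: 30.0
```

>>> {"fn": "jog_arm", "kwargs": {"moves": [[-4, 48, 0, 0.5], [-4, 48, 0, 0.5], [-4, 48, 0, 0.5], [-4, 48, 0, 0.5], [-4, 48, 0, 0.5]]}}

```text
time_s: 6.0
ee_pos: [0.5526, 0.2375, 0.1651]
eef_rot: [0.0, 1.0, 0.023, -0.0]
force: [0.8, -0.4, -1.4]
width: 0.186
grip_force: 30.0
```

>>> {"fn": "jog_arm", "kwargs": {"moves": [[0, 48, 0, 0], [0, 48, 0, 0], [0, 40, 0, 0], [0, 25, 0, 0], [0, 20, 0, 0]]}}

```text
time_s: 6.5
ee_pos: [0.5525, 0.4185, 0.1645]
eef_rot: [0.0, 1.0, 0.024, -0.001]
force: [-0.3, -0.7, -1.2]
width: 0.183
grip_force: 30.0
```

>>> {"fn": "jog_arm", "kwargs": {"moves": [[0, 0, 0, 0], [0, 0, 0, 0]]}}

```text
time_s: 6.7
ee_pos: [0.553, 0.4162, 0.1647]
eef_rot: [0.0, 1.0, 0.023, -0.0]
force: [-0.1, -0.6, -1.8]
width: 0.184
grip_force: 30.0
```

```bash
python3 - <<'E'
from h import *
c=snap('wrist','w2.png'); print({k:np.round(c['s'][k],4).tolist() for k in['time_s','ee_pos','eef_rot','force','width']})
for l in ['utensil_tray','spatula']:
    print(l,[(np.round(d['position'],3).tolist(),round(d['score'],2)) for d in pinpoint(l,'wrist')][:5])
E
```

```text
{'time_s': 6.7, 'ee_pos': [0.553, 0.4162, 0.1647], 'eef_rot': [0.0005, 0.9997, 0.0233, -0.0005], 'force': [-0.1433, -0.5865, -1.7786], 'width': 0.1839}
utensil_tray []
spatula [([0.545, 0.415, 0.16], 0.85)]
```

View pics/w2.png

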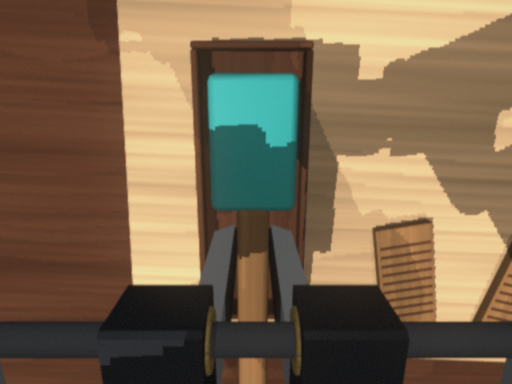

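>>> {"fn": "jog_arm", "kwargs": {"moves": [[0, 0, -40, 0], [0, 0, -40, 0], [0, 0, -30, 0], [0, 0, -12, 0], [0, 0, -8, 0]]}}

```text
time_s: 7.35
ee_pos: [0.5533, 0.4158, 0.0346]
eef_rot: [0.0, 1.0, 0.023, -0.0]
force: [-0.7, 0.4, -0.6]
width: 0.193
grip_force: 3.0
```

>>> {"fn": "jog_arm", "kwargs": {"moves": [[0, 0, -2, 0], [0, 0, 0, 0]]}}

```text
time_s: 7.55
ee_pos: [0.5545, 0.417, 0.035]
eef_rot: [-0.001, 1.0, 0.023, 0.001]
force: [0.2, 0.0, -0.3]
width: 0.184
grip_force: 30.0
```

>>> {"fn": "jog_arm", "kwargs": {"moves": [[0, 0, 0, 0], [0, 0, 0, 0], [0, 0, 0, 0], [0, 0, 30, 0], [0, 0, 40, 0]], "hand": 36}}

```text
time_s: 8.05
ee_pos: [0.5516, 0.4157, 0.1016]
eef_rot: [0.001, 1.0, 0.023, -0.002]
force: [0.3, 0.3, 0.6]
width: 0.383
grip_force: 0.0
```

>>> {"fn": "jog_arm", "kwargs": {"moves": [[0, 0, 50, 0], [-15, -40, 20, 2], [-15, -40, 0, 2], [-15, -40, 0, 2], [-15, -40, 0, 2]], "hand": 75}}

```text
time_s: 8.55
ee_pos: [0.4928, 0.2554, 0.174]
eef_rot: [-0.0, 0.996, 0.094, 0.001]
force: [0.6, -0.5, -0.6]
width: 0.768
grip_force: 0.0
```

>>> {"fn": "jog_arm", "kwargs": {"moves": [[-15, 0, 0, 1], [0, 0, 0, 0], [0, 0, 0, 0]]}}

```text
time_s: 8.85
ee_pos: [0.4789, 0.257, 0.174]
eef_rot: [-0.0, 0.995, 0.101, 0.001]
force: [0.0, 0.8, -0.0]
width: 0.799
grip_force: 0.0
```

```bash
python3 - <<'E'
from seg import *
c=snap('wrist','w3.png'); print({k:np.round(c['s'][k],4).tolist() for k in['time_s','ee_pos','eef_rot','force','width']})
for cam in ['wrist','scene','side']:
  if cam!='wrist': c=snap(cam)
  print(cam,[(np.round(d['position'],3).tolist(),round(d['score'],2)) for d in pinpoint('spatula',cam)][:1])
  for d in pinpoint('board1',cam):
    if d['score']>.5: print(np.round(d['position'],3),yaw_board(c,d['position'][:2]))
E
```

```text
{'time_s': 8.85, 'ee_pos': [0.4789, 0.257, 0.174], 'eef_rot': [-0.0001, 0.9948, 0.1014, 0.0007], 'force': [0.0479, 0.7693, -0.0337], 'width': 0.7987}
wrist [([0.546, 0.415, 0.023], 0.91)]
[0.456 0.255 0.02 ] [0.4716, 0.2201, 12.3, 133, 127]
[0.45  0.127 0.021] [0.449, 0.1266, -90.0, 169, 169]
[0.644 0.129 0.021] [0.6631, 0.1289, -90.0, 169, 129]
scene [([0.542, 0.418, 0.028], 0.65)]
[0.454 0.132 0.022] [0.453, 0.1318, 0.0, 169, 169]
[0.456 0.256 0.018] [0.4553, 0.2334, 0.0, 169, 125]
side [([0.548, 0.419, 0.025], 0.61)]
[0.46  0.254 0.024] [0.4722, 0.2235, 12.4, 142, 137]
[0.647 0.134 0.022] [0.6328, 0.1146, 0.0, 141, 132]
[0.451 0.132 0.017] [0.4713, 0.1318, -90.0, 169, 127]
```

View pics/w3.png

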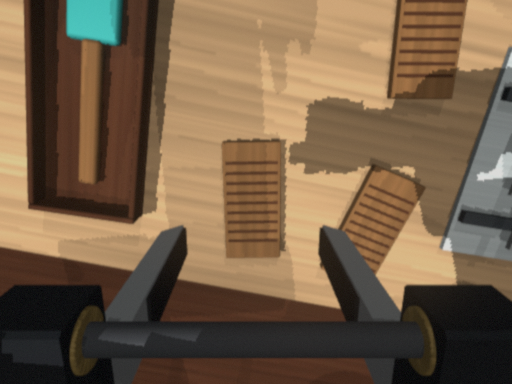

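Wrist view: the spatula lies inside the utensil tray (90,110). Board A is at (252,200), aligned with the fingers. I'll pick board A.

>>> {"fn": "jog_arm", "kwargs": {"moves": [[-11, -1, -45, 0.7], [-11, 0, -45, 0], [0, 0, -40, 0], [0, 0, -17, 0], [0, 0, -3, 0]]}}

```text
time_s: 9.8
ee_pos: [0.4544, 0.2551, 0.0209]
eef_rot: [0.0, 0.994, 0.107, -0.003]
force: [-0.3, -0.4, -0.7]
width: 0.798
grip_force: 0.0
```

>>> {"fn": "jog_arm", "kwargs": {"moves": [[0, 0, 0, 0], [0, 0, 0, 0]]}}

```text
time_s: 10.0
ee_pos: [0.4577, 0.2561, 0.0248]
eef_rot: [-0.0, 0.994, 0.107, 0.001]
force: [1.2, 0.3, 0.3]
width: 0.799
grip_force: 0.0
```

>>> {"fn": "jog_arm", "kwargs": {"moves": [[0, 0, 0, 0], [0, 0, 0, 0], [0, 0, 0, 0], [0, 0, 0, 0], [0, 0, 0, 0]], "hand": 48, "newtons": 30}}

```text
time_s: 10.5
ee_pos: [0.4569, 0.2557, 0.0241]
eef_rot: [-0.0, 0.994, 0.108, 0.001]
force: [-1.1, -0.8, 6.3]
width: 0.59
grip_force: 30.0
```

>>> {"fn": "jog_arm", "kwargs": {"moves": [[0, 0, 30, 0], [0, 0, 45, 0], [0, -15, 45, 0], [10, -35, 6, -2], [10, -45, 0, -2]]}}

```text
time_s: 11.0
ee_pos: [0.4778, 0.1608, 0.1518]
eef_rot: [-0.0, 0.997, 0.074, 0.003]
force: [0.2, -0.5, -0.5]
width: 0.589
grip_force: 30.0
```

>>> {"fn": "jog_arm", "kwargs": {"moves": [[15, -48, 0, -2], [15, -48, 0, -2], [15, -48, 0, -2.4], [15, -48, 0, 0], [16, -48, 0, 0]]}}

```text
time_s: 11.5
ee_pos: [0.5517, -0.0796, 0.1489]
eef_rot: [-0.0, 1.0, 0.017, -0.0]
force: [1.3, 0.7, 0.3]
width: 0.587
grip_force: 30.0
```

>>> {"fn": "jog_arm", "kwargs": {"moves": [[0, -40, 0, 0], [0, -21, 0, 0], [0, 0, 0, 0], [0, 0, 0, 0], [0, 0, 0, 0]]}}

```text
time_s: 12.0
ee_pos: [0.5516, -0.1374, 0.149]
eef_rot: [-0.0, 1.0, 0.018, -0.0]
force: [0.7, 0.6, -0.6]
width: 0.593
grip_force: 30.0
```

```bash
python3 - <<'E'
from h import *
c=snap('wrist','w4.png'); print({k:np.round(c['s'][k],4).tolist() for k in['time_s','ee_pos','eef_rot','force','width']})
for cam in ['wrist','scene','side']:
  if cam!='wrist': capture(cam)
  for l in ['tray_corner','end_wall','side_wall','tray_tab']:
    print(cam,l,[(np.round(d['position'],3).tolist(),round(d['score'],2)) for d in pinpoint(l,cam)][:1])
E
```

```text
{'time_s': 12.0, 'ee_pos': [0.5516, -0.1374, 0.149], 'eef_rot': [-0.0003, 0.9998, 0.0176, -0.0003], 'force': [0.703, 0.6409, -0.5789], 'width': 0.5932}
wrist tray_corner [([0.489, -0.19, 0.039], 0.6)]
wrist end_wall [([0.549, -0.191, 0.079], 0.87)]
wrist side_wall []
wrist tray_tab []
scene tray_corner [([0.489, -0.193, 0.038], 0.79)]
scene end_wall [([0.555, -0.189, 0.082], 0.68)]
scene side_wall [([0.488, -0.156, 0.083], 0.76)]
scene tray_tab [([0.546, 0.013, 0.086], 0.59)]
side tray_corner [([0.485, -0.192, 0.038], 0.58)]
side end_wall [([0.554, -0.194, 0.078], 0.82)]
side side_wall [([0.49, -0.159, 0.074], 0.97)]
side tray_tab [([0.549, 0.005, 0.084], 0.79)]
```

View pics/w4.png

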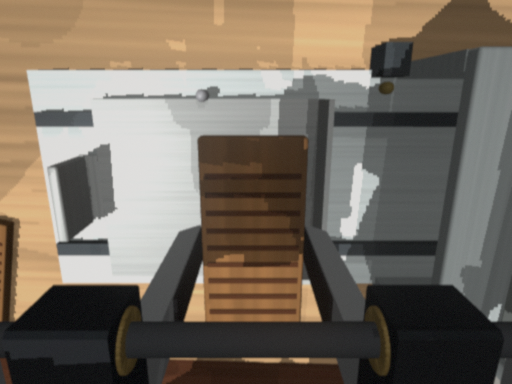

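>>> {"fn": "jog_arm", "kwargs": {"moves": [[4, -2, -30, 0], [0, 0, -30, 0], [0, 0, -25, 0], [0, 0, -12, 0], [0, 0, -5, 0]]}}

```text
time_s: 13.25
ee_pos: [0.5551, -0.1404, 0.0461]
eef_rot: [-0.0, 1.0, 0.017, -0.001]
force: [0.1, 0.0, 0.2]
width: 0.594
grip_force: 30.0
```

>>> {"fn": "jog_arm", "kwargs": {"moves": [[0, 0, -1, 0], [0, 0, 0, 0]]}}

```text
time_s: 13.45
ee_pos: [0.5567, -0.1411, 0.0475]
eef_rot: [0.0, 1.0, 0.017, 0.001]
force: [0.3, 0.1, -0.7]
width: 0.591
grip_force: 30.0
```

>>> {"fn": "jog_arm", "kwargs": {"moves": [[0, 0, -2, 0], [0, 0, 0, 0]]}}

```text
time_s: 13.65
ee_pos: [0.5563, -0.1409, 0.0451]
eef_rot: [0.0, 1.0, 0.017, 0.001]
force: [-0.2, -0.6, -1.0]
width: 0.594
grip_force: 30.0
```

>>> {"fn": "jog_arm", "kwargs": {"moves": [[0, 0, 0, 0], [0, 0, 0, 0], [0, 0, 0, 0], [0, 0, 20, 0], [0, 0, 40, 0]], "hand": 68}}

```text
time_s: 14.15
ee_pos: [0.5532, -0.1395, 0.1016]
eef_rot: [-0.002, 1.0, 0.017, -0.003]
force: [0.4, 0.1, 0.1]
width: 0.722
grip_force: 0.0
```

>>> {"fn": "jog_arm", "kwargs": {"moves": [[0, 0, 50, 0], [-15, 40, 15, -3], [-20, 48, 0, -3], [-20, 48, 0, -3], [-15, 48, 0, -3]]}}

```text
time_s: 14.65
ee_pos: [0.4864, 0.0407, 0.1696]
eef_rot: [-0.0, 0.996, -0.089, 0.0]
force: [0.5, -0.0, 0.1]
width: 0.72
grip_force: 0.0
```

>>> {"fn": "jog_arm", "kwargs": {"moves": [[0, 48, 0, -1.4], [-8, 40, 0, 0], [0, 0, 0, 0], [0, 0, 0, 0]], "hand": 75}}

```text
time_s: 15.05
ee_pos: [0.4793, 0.1278, 0.1694]
eef_rot: [0.0, 0.995, -0.099, 0.0]
force: [-0.8, 0.6, 0.6]
width: 0.802
grip_force: 0.0
```

```bash
python3 - <<'E'
from h import *
c=snap('wrist','w5.png'); print({k:np.round(c['s'][k],4).tolist() for k in['time_s','ee_pos','eef_rot','force','width']})
for cam in ['wrist','scene','side']:
  if cam!='wrist': snap(cam,cam+'5.png')
  print(cam,[(np.round(d['position'],3).tolist(),round(d['score'],2)) for d in pinpoint('board1',cam)])
E
```

```text
{'time_s': 15.05, 'ee_pos': [0.4793, 0.1278, 0.1694], 'eef_rot': [0.0002, 0.9951, -0.0988, 0.0001], 'force': [-0.8159, 0.6384, 0.6213], 'width': 0.8018}
wrist []
scene [([0.641, 0.14, 0.024], 0.85), ([0.555, -0.137, 0.039], 0.75), ([0.456, 0.132, 0.022], 0.74), ([0.381, -0.353, 0.02], 0.31)]
side [([0.647, 0.133, 0.021], 0.7), ([0.449, 0.132, 0.017], 0.65), ([0.557, -0.139, 0.042], 0.56), ([0.542, 0.417, 0.02], 0.34)]
```

View pics/w5.png

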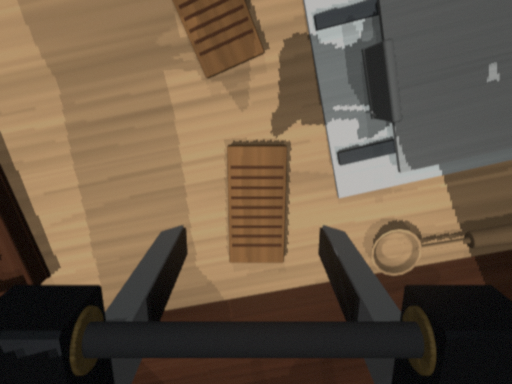

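Board 1 sits in the tray. Board B is aligned with the fingers, top-face centre near (257,202).

```bash
python3 - <<'E'
from h import *
c=snap('wrist')
q=[px2w(c,p,.032) for p in [(228,146),(287,144),(284,262),(230,261)]]
print(np.mean(q,0),[ (q[i]-q[i-1])[:2].round(4) for i in range(4)])
q=[px2w(c,p,.032) for p in [(210,77),(264,51)]]; d=q[1]-q[0];print('C near edge',q,np.degrees(np.arctan2(d[0],-d[1])))
E
```

```text
[0.45567168 0.12705354 0.032     ] [array([ 0.1148, -0.0238]), array([-0.0091, -0.0537]), array([-0.1179,  0.0239]), array([0.0122, 0.0537])]
C near edge [array([0.5806338 , 0.14409681, 0.032     ]), array([0.59192197, 0.0937026 , 0.032     ])] 12.62570062262863
```

>>> {"fn": "jog_arm", "kwargs": {"moves": [[-12, 1, -45, 0], [-13, 0, -45, 0], [0, 0, -40, 0], [0, 0, -13, 0], [0, 0, -2, 0]]}}

```text
time_s: 15.9
ee_pos: [0.4536, 0.128, 0.0231]
eef_rot: [0.0, 0.995, -0.1, -0.002]
force: [0.2, 0.2, 0.6]
width: 0.796
grip_force: 0.0
```

>>> {"fn": "jog_arm", "kwargs": {"moves": [[0, 0, 0, 0], [0, 0, 0, 0]]}}

```text
time_s: 16.1
ee_pos: [0.4567, 0.1283, 0.0265]
eef_rot: [-0.0, 0.995, -0.1, 0.002]
force: [0.1, 0.4, -0.7]
width: 0.796
grip_force: 0.0
```

>>> {"fn": "jog_arm", "kwargs": {"moves": [[0, 0, 0, 0], [0, 0, 0, 0], [0, 0, 0, 0], [0, 0, 0, 0], [0, 0, 0, 0]], "hand": 48}}

```text
time_s: 16.6
ee_pos: [0.4551, 0.1284, 0.0251]
eef_rot: [-0.0, 0.995, -0.1, 0.001]
force: [-0.8, -0.6, 5.8]
width: 0.589
grip_force: 30.0
```

>>> {"fn": "jog_arm", "kwargs": {"moves": [[0, 0, 30, 0], [0, 0, 45, 0], [0, 0, 45, 0], [10, -25, 20, 3], [20, -40, 0, 3]]}}

```text
time_s: 17.1
ee_pos: [0.4864, 0.0639, 0.1683]
eef_rot: [-0.0, 0.999, -0.045, 0.004]
force: [1.2, -0.7, -0.8]
width: 0.59
grip_force: 30.0
```

>>> {"fn": "jog_arm", "kwargs": {"moves": [[20, -45, 0, 3], [20, -45, 0, 3], [16, -45, 0, 1.3], [12, -40, 0, 0], [0, -20, 0, 0]]}}

```text
time_s: 17.6
ee_pos: [0.553, -0.1348, 0.1638]
eef_rot: [0.0, 1.0, 0.015, -0.0]
force: [-0.4, 0.3, -0.2]
width: 0.592
grip_force: 30.0
```

>>> {"fn": "jog_arm", "kwargs": {"moves": [[0, 0, 0, 0], [0, 0, 0, 0]]}}

```text
time_s: 17.8
ee_pos: [0.552, -0.1313, 0.1636]
eef_rot: [-0.0, 1.0, 0.016, -0.001]
force: [0.1, 0.5, 0.2]
width: 0.589
grip_force: 30.0
```

>>> {"fn": "jog_arm", "kwargs": {"moves": [[4, -9, -30, 0], [0, 0, -30, 0], [0, 0, -25, 0], [0, 0, -14, 0], [0, 0, -6, 0]]}}

```text
time_s: 18.3
ee_pos: [0.5555, -0.1391, 0.0578]
eef_rot: [-0.001, 1.0, 0.017, -0.001]
force: [0.2, -0.7, -0.8]
width: 0.589
grip_force: 30.0
```

>>> {"fn": "jog_arm", "kwargs": {"moves": [[0, 0, -1, 0], [0, 0, 0, 0]]}}

```text
time_s: 18.5
ee_pos: [0.5573, -0.1407, 0.0595]
eef_rot: [0.0, 1.0, 0.016, 0.001]
force: [0.8, -0.9, -0.9]
width: 0.595
grip_force: 30.0
```

>>> {"fn": "jog_arm", "kwargs": {"moves": [[0, 0, -2, 0], [0, 0, 0, 0]]}}

```text
time_s: 18.7
ee_pos: [0.557, -0.1409, 0.0571]
eef_rot: [0.0, 1.0, 0.016, 0.001]
force: [-0.5, 0.7, -0.1]
width: 0.591
grip_force: 30.0
```

>>> {"fn": "jog_arm", "kwargs": {"moves": [[0, 0, 0, 0], [0, 0, 0, 0], [0, 0, 0, 0], [0, 0, 20, 0], [0, 0, 40, 0]], "hand": 68}}

```text
time_s: 19.2
ee_pos: [0.5538, -0.1395, 0.1136]
eef_rot: [-0.002, 1.0, 0.016, -0.003]
force: [0.1, -0.2, -0.1]
width: 0.726
grip_force: 0.0
```

>>> {"fn": "jog_arm", "kwargs": {"moves": [[0, 0, 45, 0], [15, 40, 10, 2], [20, 48, 0, 2], [20, 48, 0, 2], [20, 48, 0, 2]]}}

```text
time_s: 19.7
ee_pos: [0.6297, 0.0395, 0.1718]
eef_rot: [0.0, 0.996, 0.086, 0.0]
force: [0.8, -0.6, -0.7]
width: 0.72
grip_force: 0.0
```

>>> {"fn": "jog_arm", "kwargs": {"moves": [[20, 48, 0, 2], [5, 38, 0, 0], [0, 0, 0, 0], [0, 0, 0, 0]], "hand": 75}}

```text
time_s: 20.1
ee_pos: [0.6532, 0.1224, 0.1711]
eef_rot: [0.0, 0.995, 0.104, -0.0]
force: [-0.8, 0.1, -0.4]
width: 0.797
grip_force: 0.0
```

```bash
python3 - <<'E'
from h import *
c=snap('wrist','w6.png'); print({k:np.round(c['s'][k],4).tolist() for k in['time_s','ee_pos','eef_rot','force','width']})
for cam in ['wrist','scene','side']:
  if cam!='wrist': snap(cam,cam+'6.png')
  print(cam,[(np.round(d['position'],3).tolist(),round(d['score'],2)) for d in pinpoint('board1',cam)])
E
```

```text
{'time_s': 20.1, 'ee_pos': [0.6532, 0.1224, 0.1711], 'eef_rot': [0.0002, 0.9946, 0.1039, -0.0002], 'force': [-0.7805, 0.0988, -0.4334], 'width': 0.7967}
wrist [([0.644, 0.132, 0.016], 0.67)]
scene [([0.554, -0.138, 0.056], 0.91), ([0.644, 0.136, 0.023], 0.83), ([0.554, -0.137, 0.037], 0.57), ([0.381, -0.353, 0.018], 0.23)]
side [([0.554, -0.138, 0.052], 0.9), ([0.648, 0.134, 0.023], 0.82), ([0.488, -0.159, 0.073], 0.74), ([0.557, -0.143, 0.043], 0.57), ([0.485, -0.194, 0.037], 0.56), ([0.377, -0.35, 0.021], 0.37)]
```

View pics/w6.png

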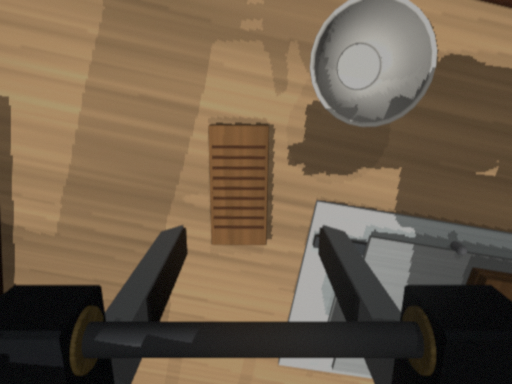

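Board C's top centre is at (239,184), parallel to the fingers and clear of the bowl. I'll pick it.

>>> {"fn": "jog_arm", "kwargs": {"moves": [[-3, 6, -45, 0.3], [-3, 6, -45, 0], [0, 0, -40, 0], [0, 0, -14, 0], [0, 0, -3, 0]]}}

```text
time_s: 20.9
ee_pos: [0.6462, 0.1333, 0.0226]
eef_rot: [-0.0, 0.994, 0.105, -0.002]
force: [-0.4, -0.6, 0.7]
width: 0.797
grip_force: 0.0
```

>>> {"fn": "jog_arm", "kwargs": {"moves": [[0, 0, 0, 0], [0, 0, 0, 0]]}}

```text
time_s: 21.1
ee_pos: [0.6496, 0.1338, 0.0272]
eef_rot: [0.0, 0.994, 0.106, 0.002]
force: [-0.1, -0.7, 1.0]
width: 0.802
grip_force: 0.0
```

>>> {"fn": "jog_arm", "kwargs": {"moves": [[0, 0, 0, 0], [0, 0, 0, 0], [0, 0, 0, 0], [0, 0, 0, 0], [0, 0, 0, 0]], "hand": 48}}

```text
time_s: 21.6
ee_pos: [0.648, 0.134, 0.0253]
eef_rot: [0.0, 0.994, 0.106, 0.001]
force: [-0.0, 0.3, 6.1]
width: 0.595
grip_force: 30.0
```

>>> {"fn": "jog_arm", "kwargs": {"moves": [[0, 0, 30, 0], [0, 0, 45, 0], [0, 0, 45, 0], [-5, -25, 20, -2], [-15, -40, 0, -2]]}}

```text
time_s: 22.1
ee_pos: [0.6302, 0.0695, 0.169]
eef_rot: [0.001, 0.997, 0.072, 0.004]
force: [1.3, 0.2, -1.0]
width: 0.592
grip_force: 30.0
```

>>> {"fn": "jog_arm", "kwargs": {"moves": [[-18, -45, 0, -2], [-18, -45, 0, -2], [-18, -45, 0, -2.3], [-17, -45, 0, 0], [0, -28, 0, 0]]}}

```text
time_s: 22.6
ee_pos: [0.5543, -0.1413, 0.1637]
eef_rot: [-0.0, 1.0, 0.015, -0.001]
force: [-0.3, 0.7, -0.9]
width: 0.591
grip_force: 30.0
```

>>> {"fn": "jog_arm", "kwargs": {"moves": [[0, 0, 0, 0], [0, 0, 0, 0]]}}

```text
time_s: 22.8
ee_pos: [0.556, -0.1391, 0.1638]
eef_rot: [-0.0, 1.0, 0.016, -0.0]
force: [-0.8, -0.0, -0.1]
width: 0.596
grip_force: 30.0
```

>>> {"fn": "jog_arm", "kwargs": {"moves": [[0, -1, -30, 0], [0, 0, -30, 0], [0, 0, -20, 0], [0, 0, -9, 0], [0, 0, -4, 0]]}}

```text
time_s: 23.3
ee_pos: [0.5561, -0.1387, 0.0703]
eef_rot: [-0.0, 1.0, 0.017, -0.001]
force: [-0.3, -0.2, -0.4]
width: 0.592
grip_force: 30.0
```

>>> {"fn": "jog_arm", "kwargs": {"moves": [[0, 0, 0, 0], [0, 0, 0, 0]]}}

```text
time_s: 23.5
ee_pos: [0.5573, -0.1401, 0.0726]
eef_rot: [0.0, 1.0, 0.016, 0.001]
force: [0.3, -0.4, 0.5]
width: 0.591
grip_force: 30.0
```

>>> {"fn": "jog_arm", "kwargs": {"moves": [[0, 0, -3, 0], [0, 0, 0, 0]]}}

```text
time_s: 23.7
ee_pos: [0.5573, -0.1404, 0.0693]
eef_rot: [0.0, 1.0, 0.016, 0.001]
force: [0.1, -0.6, 2.3]
width: 0.593
grip_force: 30.0
```

>>> {"fn": "jog_arm", "kwargs": {"moves": [[0, 0, 0, 0], [0, 0, 0, 0], [0, 0, 0, 0], [0, 0, 0, 0]], "hand": 68}}

```text
time_s: 24.1
ee_pos: [0.5562, -0.14, 0.0682]
eef_rot: [-0.0, 1.0, 0.016, -0.0]
force: [0.7, 0.1, -0.1]
width: 0.727
grip_force: 0.0
```

>>> {"fn": "jog_arm", "kwargs": {"moves": [[0, 0, -12, 0], [0, 0, -10, 0], [0, 0, -3, 0], [0, 0, 0, 0]]}}

```text
time_s: 24.5
ee_pos: [0.5555, -0.1396, 0.0419]
eef_rot: [-0.001, 1.0, 0.016, -0.001]
force: [-0.1, -0.0, 0.6]
width: 0.726
grip_force: 0.0
```

>>> {"fn": "jog_arm", "kwargs": {"moves": [[0, 0, 0, 0], [0, 0, 0, 0], [0, 0, 0, 0], [0, 0, 0, 0]], "hand": 50, "newtons": 6}}

```text
time_s: 24.9
ee_pos: [0.5567, -0.1402, 0.0436]
eef_rot: [0.0, 1.0, 0.016, 0.0]
force: [1.4, -1.0, -0.5]
width: 0.597
grip_force: 6.0
```

>>> {"fn": "jog_arm", "kwargs": {"moves": [[-2, 0, 0, 0], [-2, 0, 0, 0], [-2, 0, 0, 0], [-2, 0, 0, 0], [0, 0, 0, 0]]}}

```text
time_s: 25.4
ee_pos: [0.549, -0.1397, 0.0437]
eef_rot: [-0.0, 1.0, 0.016, 0.001]
force: [4.0, 2.7, -0.4]
width: 0.595
grip_force: 6.0
```

>>> {"fn": "jog_arm", "kwargs": {"moves": [[-2, 0, 0, 0], [-1, 0, 0, 0], [0, 0, 0, 0]]}}

```text
time_s: 25.7
ee_pos: [0.5473, -0.1397, 0.044]
eef_rot: [-0.0, 1.0, 0.016, 0.002]
force: [7.2, 3.0, -2.4]
width: 0.593
grip_force: 6.0
```

```bash
python3 - <<'E'
from h import *
c=snap('wrist','w7.png')
cv2.imwrite('pics/w7b.png',cv2.resize(c['pixels'][60:300,120:440],(800,600),interpolation=cv2.INTER_CUBIC))
E
```

```text
(no output)
```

View pics/w7b.png

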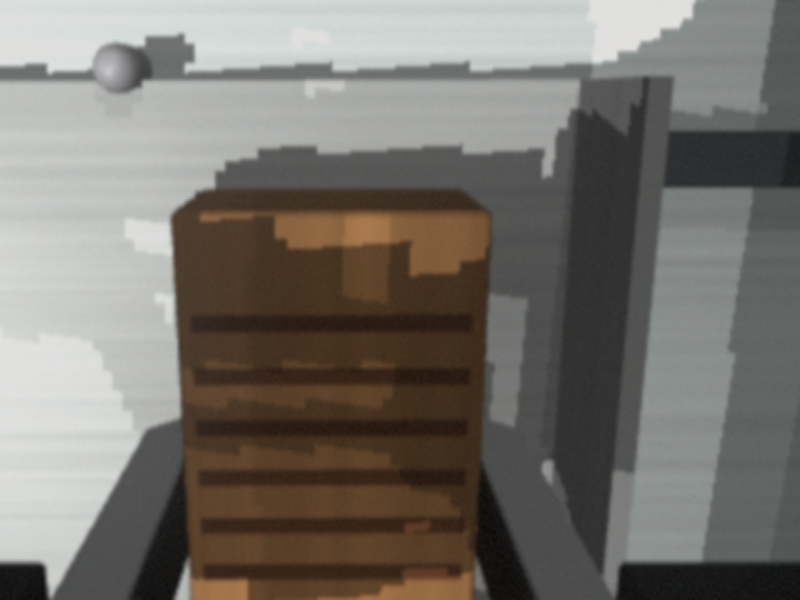

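The stack is neat in the fingers: top face px (172–490, 190–600), with the end wall at x≈580.

>>> {"fn": "jog_arm", "kwargs": {"moves": [[-2, 0, 0, 0], [-1, 0, 0, 0], [0, 0, 0, 0]]}}

```text
time_s: 26.05
ee_pos: [0.5447, -0.1398, 0.0442]
eef_rot: [0.0, 1.0, 0.016, 0.003]
force: [8.2, 3.0, -1.6]
width: 0.594
grip_force: 6.0
```

>>> {"fn": "jog_arm", "kwargs": {"moves": [[0, 0, 0, 0], [0, 0, 0, 0], [0, 0, 0, 0], [0, 0, 15, 0], [0, 0, 30, 0]], "hand": 66}}

```text
time_s: 26.55
ee_pos: [0.5403, -0.1393, 0.0871]
eef_rot: [-0.001, 1.0, 0.016, -0.003]
force: [0.9, -1.0, 0.0]
width: 0.699
grip_force: 0.0
```

>>> {"fn": "jog_arm", "kwargs": {"moves": [[0, 10, 40, 8], [0, 15, 0, 8], [0, 15, 0, 8], [0, 10, 0, 8], [0, 5, 0, 8]]}}

```text
time_s: 27.05
ee_pos: [0.5424, -0.0844, 0.1296]
eef_rot: [0.0, 0.933, 0.36, 0.0]
force: [0.5, -0.1, 0.2]
width: 0.705
grip_force: 0.0
```

>>> {"fn": "jog_arm", "kwargs": {"moves": [[0, 0, 0, 8], [0, 0, 0, 8], [0, 0, 0, 8], [0, 0, 0, 8], [0, 0, 0, 8]]}}

```text
time_s: 27.55
ee_pos: [0.5425, -0.0852, 0.1295]
eef_rot: [0.0, 0.754, 0.657, 0.0]
force: [-0.4, -0.7, -0.4]
width: 0.7
grip_force: 0.0
```

>>> {"fn": "jog_arm", "kwargs": {"moves": [[0, 0, 0, 8], [0, 0, 0, 2], [0, 0, 0, 0], [0, 0, 0, 0]]}}

```text
time_s: 27.95
ee_pos: [0.5425, -0.0852, 0.129]
eef_rot: [0.0, 0.696, 0.718, 0.0]
force: [0.9, -0.5, 1.1]
width: 0.7
grip_force: 0.0
```

```bash
python3 - <<'E'
from h import *
s=observe();print({k:np.round(s[k],4).tolist() for k in['time_s','ee_pos','eef_rot','force','width','q']})
for cam in ['scene','side']:
  c=snap(cam,cam+'8.png')
  print(cam,[(np.round(d['position'],3).tolist(),round(d['score'],2)) for d in pinpoint('board1',cam)],[np.round(d['position'],3).tolist() for l in ['tray_corner','tray_tab'] for d in pinpoint(l,cam)[:1]])
E
```

```text
{'time_s': 27.95, 'ee_pos': [0.5425, -0.0852, 0.129], 'eef_rot': [0.0003, 0.696, 0.7181, 0.0001], 'force': [0.856, -0.509, 1.0843], 'width': 0.7003, 'q': [-0.3622, 0.0933, 1.8774, -0.0002, 1.1703, -0.3934]}
scene [([0.546, -0.136, 0.065], 0.93), ([0.544, -0.136, 0.038], 0.6), ([0.546, -0.135, 0.055], 0.39)] [[0.489, -0.192, 0.038], [0.77, 0.056, 0.019]]
side [([0.55, -0.138, 0.042], 0.58), ([0.548, -0.142, 0.062], 0.56), ([0.55, 0.417, 0.027], 0.48), ([0.545, -0.135, 0.047], 0.43)] [[0.487, -0.191, 0.039], [0.548, 0.003, 0.085]]
```

>>> {"fn": "jog_arm", "kwargs": {"moves": [[4, 0, -40, 0], [0, 0, -30, 0], [0, 0, -12, 0], [0, 0, -3, 0], [0, 0, 0, 0]]}}

```text
time_s: 28.85
ee_pos: [0.5469, -0.0852, 0.0439]
eef_rot: [0.0, 0.696, 0.718, 0.0]
force: [0.2, 0.1, 0.7]
width: 0.703
grip_force: 0.0
```

>>> {"fn": "jog_arm", "kwargs": {"moves": [[0, -7, 0, 0], [0, -7, 0, 0], [1, -7, 0, 0], [0, -6, 0, 0], [0, -4, 0, 0]]}}

```text
time_s: 29.35
ee_pos: [0.548, -0.1166, 0.044]
eef_rot: [0.0, 0.696, 0.718, 0.001]
force: [1.2, 3.2, 3.1]
width: 0.701
grip_force: 1.6
```

>>> {"fn": "jog_arm", "kwargs": {"moves": [[0, -2, 0, 0], [0, -2, 0, 0], [0, 0, 0, 0], [0, 0, 0, 0]]}}

```text
time_s: 29.75
ee_pos: [0.5469, -0.1202, 0.043]
eef_rot: [-0.0, 0.696, 0.719, -0.001]
force: [-0.2, -0.3, 0.2]
width: 0.699
grip_force: 0.0
```

>>> {"fn": "jog_arm", "kwargs": {"moves": [[0, -2, 0, 0], [0, -1, 0, 0], [0, 0, 0, 0], [0, 0, 0, 0]]}}

```text
time_s: 30.15
ee_pos: [0.5472, -0.1232, 0.0432]
eef_rot: [-0.0, 0.696, 0.718, -0.0]
force: [0.4, 0.1, -0.1]
width: 0.703
grip_force: 0.0
```

>>> {"fn": "jog_arm", "kwargs": {"moves": [[0, -1, 0, 0], [0, -1, 0, 0], [0, 0, 0, 0]]}}

```text
time_s: 30.45
ee_pos: [0.5473, -0.1252, 0.0433]
eef_rot: [-0.0, 0.696, 0.718, -0.0]
force: [-0.4, -0.4, 0.1]
width: 0.7
grip_force: 0.1
```

>>> {"fn": "jog_arm", "kwargs": {"moves": [[0, -1, 0, 0], [0, -1, 0, 0], [0, 0, 0, 0]]}}

```text
time_s: 30.75
ee_pos: [0.5473, -0.1265, 0.0433]
eef_rot: [-0.0, 0.696, 0.718, 0.0]
force: [-0.2, 5.3, 1.2]
width: 0.701
grip_force: 2.3
```

```bash
python3 - <<'E'
from h import *
c=snap('scene','s9.png')
a=w2px(c,[.55,-.12,.05]).astype(int); k=c['pixels'][a[1]-60:a[1]+60,a[0]-80:a[0]+80]
d=snap('side'); b=w2px(d,[.55,-.12,.05]).astype(int); l=d['pixels'][b[1]-60:b[1]+60,b[0]-80:b[0]+80]
cv2.imwrite('pics/s9b.png',cv2.resize(np.vstack([k,l]),(400*2,600*2)[:2] if 0 else (400,600),interpolation=cv2.INTER_CUBIC))
for l in ['tray_corner','tray_tab','board1']: print(l,[(np.round(q['position'],3).tolist(),round(q['score'],2)) for cam in('scene','side') for q in pinpoint(l,cam)[:2]])
E
```

```text
tray_corner [([0.49, -0.193, 0.041], 0.97), ([0.488, -0.195, 0.035], 0.55)]
tray_tab [([0.545, 0.01, 0.086], 0.56)]
board1 [([0.546, -0.16, 0.066], 0.56), ([0.545, -0.161, 0.038], 0.55), ([0.553, -0.166, 0.066], 0.78), ([0.55, -0.163, 0.044], 0.66)]
```

View pics/s9b.png

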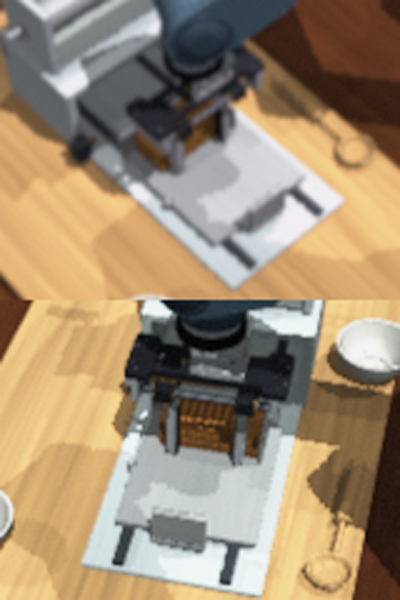

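>>> {"fn": "jog_arm", "kwargs": {"moves": [[0, 4, 0, 0], [0, 8, 0, 0], [0, 0, 40, 0], [0, 0, 30, 0], [20, 0, 0, 0]]}}

```text
time_s: 31.65
ee_pos: [0.5696, -0.1161, 0.1185]
eef_rot: [0.004, 0.696, 0.718, 0.001]
force: [0.3, -0.8, -0.0]
width: 0.703
grip_force: 0.0
```

>>> {"fn": "jog_arm", "kwargs": {"moves": [[30, -15, 0, 0], [30, -15, 0, 0], [8, -15, 0, 0], [0, 0, 0, 0], [0, 0, 0, 0]], "hand": 0}}

```text
time_s: 32.15
ee_pos: [0.6349, -0.1597, 0.113]
eef_rot: [-0.0, 0.696, 0.718, -0.0]
force: [0.3, 0.3, 0.3]
width: 0.313
grip_force: 0.0
```

>>> {"fn": "jog_arm", "kwargs": {"moves": [[0, 0, -35, 0], [0, 0, -25, 0], [0, 0, -9, 0], [0, 0, 0, 0], [0, 0, 0, 0]]}}

```text
time_s: 32.65
ee_pos: [0.6359, -0.16, 0.0456]
eef_rot: [0.001, 0.696, 0.718, 0.0]
force: [-0.3, 0.1, -0.2]
width: 0.001
grip_force: 0.0
```

>>> {"fn": "jog_arm", "kwargs": {"moves": [[-3, 0, 0, 0], [-3, 0, 0, 0], [-2, 0, 0, 0], [0, 0, 0, 0]]}}

```text
time_s: 33.05
ee_pos: [0.6272, -0.1601, 0.0447]
eef_rot: [0.0, 0.696, 0.718, 0.0]
force: [0.4, 0.3, -0.2]
width: 0.003
grip_force: 0.0
```

>>> {"fn": "jog_arm", "kwargs": {"moves": [[-2, 0, 0, 0], [-2, 0, 0, 0], [-1, 0, 0, 0], [0, 0, 0, 0]]}}

```text
time_s: 33.45
ee_pos: [0.6222, -0.16, 0.0443]
eef_rot: [-0.0, 0.696, 0.718, -0.0]
force: [0.2, -0.2, -1.1]
width: 0.002
grip_force: 0.0
```

>>> {"fn": "jog_arm", "kwargs": {"moves": [[-1, 0, 0, 0], [-1, 0, 0, 0], [0, 0, 0, 0]]}}

```text
time_s: 33.75
ee_pos: [0.6203, -0.16, 0.0443]
eef_rot: [-0.0, 0.696, 0.718, -0.0]
force: [1.0, -0.5, 0.6]
width: 0.006
grip_force: 0.0
```

>>> {"fn": "jog_arm", "kwargs": {"moves": [[-1, 0, 0, 0], [-1, 0, 0, 0], [0, 0, 0, 0]]}}

```text
time_s: 34.05
ee_pos: [0.6197, -0.1601, 0.0451]
eef_rot: [0.001, 0.696, 0.718, 0.001]
force: [5.3, 1.2, -0.3]
width: 0.005
grip_force: 2.6
```

>>> {"fn": "jog_arm", "kwargs": {"moves": [[-1, 0, 0, 0], [0, 0, 0, 0], [0, 0, 0, 0]]}}

```text
time_s: 34.35
ee_pos: [0.6198, -0.1601, 0.0456]
eef_rot: [0.002, 0.696, 0.718, 0.002]
force: [7.9, 1.5, -0.5]
width: 0.003
grip_force: 3.8
```

>>> {"fn": "jog_arm", "kwargs": {"moves": [[6, 0, 0, 0], [8, 0, 0, 0], [0, 0, 40, 0], [0, 0, 35, 0], [-15, 15, 0, 0]]}}

```text
time_s: 34.85
ee_pos: [0.6207, -0.1478, 0.1256]
eef_rot: [0.005, 0.696, 0.718, 0.002]
force: [-0.5, -0.5, 0.3]
width: 0.006
grip_force: 0.0
```

>>> {"fn": "jog_arm", "kwargs": {"moves": [[-30, 20, 0, 0], [-30, 20, 0, 0], [-10, 5, 0, 0], [0, 0, 0, 0], [0, 0, 0, 0]], "hand": 70}}

```text
time_s: 35.35
ee_pos: [0.5474, -0.1008, 0.1198]
eef_rot: [0.001, 0.696, 0.718, 0.0]
force: [-0.2, 0.9, 0.6]
width: 0.394
grip_force: 0.0
```

>>> {"fn": "jog_arm", "kwargs": {"moves": [[0, 0, -35, 0], [0, 0, -30, 0], [0, 0, -10, 0], [0, 0, 0, 0], [0, 0, 0, 0]]}}

```text
time_s: 35.85
ee_pos: [0.5477, -0.1008, 0.0454]
eef_rot: [0.001, 0.696, 0.718, 0.0]
force: [-0.9, 0.2, 0.1]
width: 0.742
grip_force: 0.0
```

>>> {"fn": "jog_arm", "kwargs": {"moves": [[0, -7, 0, 0], [0, -7, 0, 0], [0, -4, 0, 0], [0, -2, 0, 0], [0, 0, 0, 0]]}}

```text
time_s: 36.35
ee_pos: [0.5465, -0.1205, 0.0446]
eef_rot: [0.0, 0.696, 0.718, 0.0]
force: [-0.9, 0.1, -0.1]
width: 0.744
grip_force: 0.0
```

>>> {"fn": "jog_arm", "kwargs": {"moves": [[0, -3, 0, 0], [0, -2, 0, 0], [0, 0, 0, 0], [0, 0, 0, 0]]}}

```text
time_s: 36.75
ee_pos: [0.5464, -0.125, 0.0443]
eef_rot: [-0.0, 0.696, 0.718, 0.0]
force: [-0.7, 0.6, -0.0]
width: 0.744
grip_force: 0.0
```

>>> {"fn": "jog_arm", "kwargs": {"moves": [[0, -1, 0, 0], [0, -1, 0, 0], [0, 0, 0, 0]]}}

```text
time_s: 37.05
ee_pos: [0.5464, -0.1269, 0.0443]
eef_rot: [-0.0, 0.696, 0.718, 0.0]
force: [-0.2, -0.2, 0.4]
width: 0.742
grip_force: 0.4
```

>>> {"fn": "jog_arm", "kwargs": {"moves": [[0, -0.5, 0, 0], [0, 0, 0, 0], [0, 0, 0, 0]]}}

```text
time_s: 37.35
ee_pos: [0.5464, -0.127, 0.0443]
eef_rot: [-0.0, 0.696, 0.718, 0.0]
force: [-0.1, 4.8, 1.7]
width: 0.745
grip_force: 2.2
```

>>> {"fn": "jog_arm", "kwargs": {"moves": [[0, 4, 0, 0], [0, 8, 0, 0], [0, 0, 40, 0], [0, 0, 45, 0], [0, 0, 50, 0]]}}

```text
time_s: 37.85
ee_pos: [0.5454, -0.1149, 0.1798]
eef_rot: [-0.001, 0.696, 0.718, -0.001]
force: [0.2, -0.4, -0.3]
width: 0.747
grip_force: 0.0
```

>>> {"fn": "jog_arm", "kwargs": {"moves": [[0, -15, 40, 0], [0, -15, 0, 0], [0, -15, 0, 0], [0, 0, 0, 0], [0, 0, 0, 0]], "hand": 94}}

```text
time_s: 38.35
ee_pos: [0.5452, -0.1602, 0.2169]
eef_rot: [-0.002, 0.696, 0.718, -0.001]
force: [-0.4, 0.3, -0.5]
width: 0.999
grip_force: 0.0
```

```bash
python3 - <<'E'
from h import *
c=snap('wrist','w10.png')
print({k:np.round(c['s'][k],4).tolist() for k in['time_s','ee_pos','eef_rot','force','width']})
cv2.imwrite('pics/w10b.png',cv2.resize(c['pixels'],(800,600),interpolation=cv2.INTER_CUBIC))
for l in ['tray_corner','tray_tab','board1']: print(l,[(np.round(q['position'],3).tolist(),round(q['score'],2)) for q in pinpoint(l,'wrist')[:4]])
E
```

```text
{'time_s': 38.35, 'ee_pos': [0.5452, -0.1602, 0.2169], 'eef_rot': [-0.0021, 0.696, 0.7181, -0.0005], 'force': [-0.3934, 0.2866, -0.5473], 'width': 0.9991}
tray_corner [([0.488, -0.192, 0.039], 0.66)]
tray_tab [([0.381, -0.072, 0.021], 0.68), ([0.486, -0.193, 0.039], 0.6)]
board1 [([0.546, -0.167, 0.064], 0.82)]
```

View pics/w10b.png

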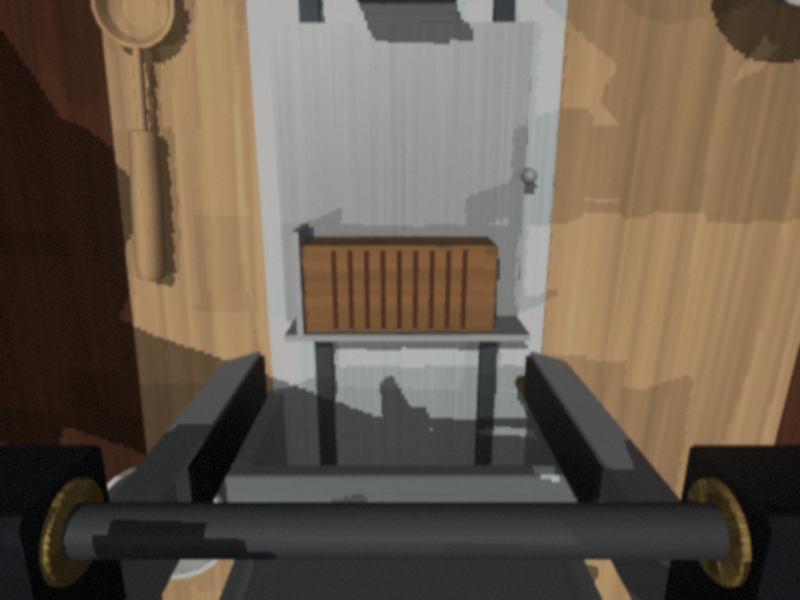

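The wrist view shows the stack square in the corner: left edge against the side wall at px (303,240–330), lower edge on the end wall (305–495,332). Next I'll push the tray in by its tab.

>>> {"fn": "jog_arm", "kwargs": {"moves": [[0, 40, 0, 0], [0, 45, 0, 0], [0, 45, 0, 0], [0, 45, 0, 0], [2, 32, 0, 0]], "hand": 0}}

```text
time_s: 39.05
ee_pos: [0.5477, 0.0494, 0.2191]
eef_rot: [-0.0, 0.695, 0.719, 0.0]
force: [1.3, -0.8, 0.3]
width: 0.614
grip_force: 0.0
```

>>> {"fn": "jog_arm", "kwargs": {"moves": [[0, 0, -40, 0], [0, 0, -45, 0], [0, 0, -45, 0], [0, 0, -25, 0], [0, 0, -6, 0]]}}

```text
time_s: 39.55
ee_pos: [0.5452, 0.0472, 0.0545]
eef_rot: [-0.003, 0.695, 0.719, -0.002]
force: [0.1, 0.1, -0.2]
width: 0.188
grip_force: 0.0
```

>>> {"fn": "jog_arm", "kwargs": {"moves": [[0, -4, 0, 0], [0, -4, 0, 0], [0, -4, 0, 0], [0, -3, 0, 0], [0, -3, 0, 0]]}}

```text
time_s: 40.05
ee_pos: [0.549, 0.028, 0.0593]
eef_rot: [0.001, 0.696, 0.718, 0.001]
force: [0.4, 0.3, -0.1]
width: 0.0
grip_force: 0.0
```

>>> {"fn": "jog_arm", "kwargs": {"moves": [[0, -3, 0, 0], [0, -3, 0, 0], [0, -3, 0, 0], [0, -3, 0, 0], [0, -3, 0, 0]]}}

```text
time_s: 40.55
ee_pos: [0.5487, 0.0139, 0.0585]
eef_rot: [-0.0, 0.696, 0.718, 0.001]
force: [1.5, 5.3, -0.3]
width: 0.004
grip_force: 2.3
```

>>> {"fn": "jog_arm", "kwargs": {"moves": [[0, -4, 0, 0], [0, -5, 0, 0], [0.4, -6, 0, 0], [0.4, -6, 0, 0], [0.2, -6, 0, 0]]}}

```text
time_s: 41.05
ee_pos: [0.5496, -0.0135, 0.0585]
eef_rot: [-0.0, 0.696, 0.718, 0.0]
force: [0.6, 5.3, 1.5]
width: 0.006
grip_force: 2.4
```

>>> {"fn": "jog_arm", "kwargs": {"moves": [[0.2, -6, 0, 0], [0.2, -6, 0, 0], [0.2, -6, 0, 0], [0.2, -6, 0, 0], [0.2, -6, 0, 0]]}}

```text
time_s: 41.55
ee_pos: [0.5506, -0.0435, 0.0584]
eef_rot: [-0.0, 0.696, 0.718, 0.0]
force: [1.4, 4.2, 0.9]
width: 0.004
grip_force: 2.4
```

>>> {"fn": "jog_arm", "kwargs": {"moves": [[0.2, -6, 0, 0], [0.2, -6, 0, 0], [0.2, -6, 0, 0], [0.2, -6, 0, 0], [0.2, -6, 0, 0]]}}

```text
time_s: 42.05
ee_pos: [0.5517, -0.0735, 0.0585]
eef_rot: [0.0, 0.696, 0.718, 0.001]
force: [1.5, 5.1, 0.6]
width: 0.004
grip_force: 2.4
```

>>> {"fn": "jog_arm", "kwargs": {"moves": [[0.2, -6, 0, 0], [0.2, -6, 0, 0], [0.2, -6, 0, 0], [0.2, -5, 0, 0], [0.2, -4, 0, 0]]}}

```text
time_s: 42.55
ee_pos: [0.5526, -0.1006, 0.0584]
eef_rot: [-0.0, 0.696, 0.718, 0.0]
force: [2.9, 4.5, 1.0]
width: 0.004
grip_force: 2.4
```

>>> {"fn": "jog_arm", "kwargs": {"moves": [[0, -4, 0, 0], [0, -4, 0, 0], [0.2, -4, 0, 0], [0.2, -4, 0, 0], [0.2, -4, 0, 0]]}}

```text
time_s: 43.05
ee_pos: [0.5532, -0.1203, 0.0584]
eef_rot: [-0.0, 0.696, 0.718, 0.001]
force: [1.9, 12.1, 4.6]
width: 0.003
grip_force: 6.1
```

>>> {"fn": "jog_arm", "kwargs": {"moves": [[0, -2, 0, 0], [0, -2, 0, 0], [0, -2, 0, 0], [0, -2, 0, 0], [0, -2, 0, 0]]}}

```text
time_s: 43.55
ee_pos: [0.5534, -0.1302, 0.0584]
eef_rot: [0.0, 0.695, 0.719, 0.001]
force: [2.7, 2.9, 0.5]
width: 0.003
grip_force: 1.4
```

Force rose to 12 N then dropped, so the plunger has been passed. I'll press on to the end stop.

>>> {"fn": "jog_arm", "kwargs": {"moves": [[0, -2, 0, 0], [0, -2, 0, 0], [0, -2, 0, 0], [0, 0, 0, 0]]}}

```text
time_s: 43.95
ee_pos: [0.5525, -0.1348, 0.0582]
eef_rot: [-0.002, 0.696, 0.718, 0.001]
force: [0.1, 9.1, 3.4]
width: 0.005
grip_force: 4.7
```

>>> {"fn": "jog_arm", "kwargs": {"moves": [[0, -1, 0, 0], [0, -1, 0, 0], [0, 0, 0, 0]]}}

```text
time_s: 44.25
ee_pos: [0.5525, -0.1348, 0.0582]
eef_rot: [-0.003, 0.696, 0.718, 0.002]
force: [0.4, 16.8, 5.3]
width: 0.007
grip_force: 8.1
```

>>> {"fn": "jog_arm", "kwargs": {"moves": [[0, 5, 0, 0], [0, 15, 0, 0], [0, 20, 0, 0], [0, 30, 40, 0], [0, 30, 40, 0]]}}

```text
time_s: 44.75
ee_pos: [0.5514, -0.0375, 0.1377]
eef_rot: [-0.002, 0.696, 0.718, -0.001]
force: [0.3, -0.8, -0.3]
width: 0.01
grip_force: 0.0
```

>>> {"fn": "jog_arm", "kwargs": {"moves": [[0, 40, 0, 0], [0, 40, 0, 0], [0, 0, 0, 0], [0, 0, 0, 0]]}}

```text
time_s: 45.15
ee_pos: [0.5526, 0.0419, 0.1381]
eef_rot: [0.0, 0.695, 0.719, -0.0]
force: [0.2, 0.5, -0.1]
width: 0.001
grip_force: 0.0
```

```bash
python3 - <<'E'
from h import *
d=snap('side'); b=w2px(d,[.55,-.25,.05]).astype(int); l=d['pixels'][b[1]-60:b[1]+60,b[0]-80:b[0]+80]
c=snap('scene');a=w2px(c,[.55,-.25,.05]).astype(int); k=c['pixels'][a[1]-60:a[1]+60,a[0]-80:a[0]+80]
cv2.imwrite('pics/f.png',cv2.resize(np.hstack([l,k]),(800,300),interpolation=cv2.INTER_CUBIC))
for l in ['tray_corner','tray_tab','board1','spatula','bay_mouth','bowl1','spoon']: print(l,[(np.round(q['position'],3).tolist(),round(q['score'],2)) for cam in('scene','side') for q in pinpoint(l,cam)[:3]])
E
```

```text
tray_corner [([0.495, -0.351, 0.038], 0.75), ([0.496, -0.351, 0.038], 0.69)]
tray_tab [([0.55, -0.146, 0.086], 0.93), ([0.552, -0.152, 0.084], 0.7)]
board1 [([0.553, -0.318, 0.054], 0.64), ([0.552, -0.318, 0.065], 0.46), ([0.553, -0.318, 0.042], 0.55), ([0.554, -0.316, 0.048], 0.41), ([0.556, -0.325, 0.066], 0.4)]
spatula [([0.518, 0.42, 0.026], 0.64), ([0.523, 0.424, 0.027], 0.72)]
bay_mouth [([0.553, -0.256, 0.018], 0.63), ([0.556, -0.26, 0.024], 0.77)]
bowl1 [([0.773, 0.054, 0.018], 0.89), ([0.379, -0.352, 0.016], 0.87), ([0.376, -0.075, 0.019], 0.68), ([0.382, -0.35, 0.022], 0.74), ([0.77, 0.054, 0.02], 0.71)]
spoon [([0.374, -0.074, 0.016], 0.69), ([0.377, -0.074, 0.021], 0.59)]
```

View pics/f.png

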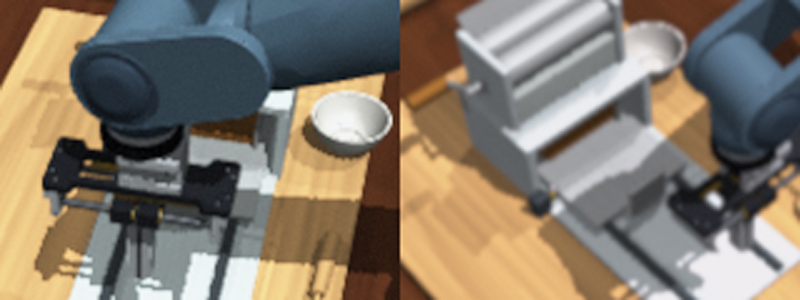

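The tray is home with the stack in the bay. But the spatula seems to have been knocked about 25 mm in -x, so I'll check it.

>>> {"fn": "jog_arm", "kwargs": {"moves": [[-6, 30, 50, 0], [-6, 45, 50, 0], [-6, 48, 0, 0], [-6, 48, 0, 0], [-6, 48, 0, 0]]}}

```text
time_s: 46.45
ee_pos: [0.5252, 0.2462, 0.2187]
eef_rot: [0.0, 0.696, 0.718, 0.001]
force: [0.9, 0.3, -0.6]
width: 0.006
grip_force: 0.0
```

>>> {"fn": "jog_arm", "kwargs": {"moves": [[0, 45, 0, 0], [0, 20, 0, 0], [0, 0, 0, 0], [0, 0, 0, 0]]}}

```text
time_s: 46.85
ee_pos: [0.5253, 0.3092, 0.2178]
eef_rot: [0.0, 0.695, 0.719, -0.0]
force: [-0.1, -0.8, 0.1]
width: 0.006
grip_force: 0.0
```

```bash
python3 - <<'E'
from h import *
c=snap('wrist','u.png')
print({k:np.round(c['s'][k],4).tolist() for k in['time_s','ee_pos','eef_rot','q']})
for l in ['spatula','utensil_tray']: print(l,[(np.round(q['position'],3).tolist(),round(q['score'],2)) for q in pinpoint(l,'wrist')[:2]])
E
```

```text
{'time_s': 46.85, 'ee_pos': [0.5253, 0.3092, 0.2178], 'eef_rot': [0.0001, 0.6954, 0.7186, -0.0003], 'q': [0.3465, 0.1421, 1.6534, -0.0004, 1.3466, 0.3137]}
spatula [([0.523, 0.418, 0.022], 0.73)]
utensil_tray [([0.547, 0.416, 0.018], 0.77)]
```

View pics/u.png

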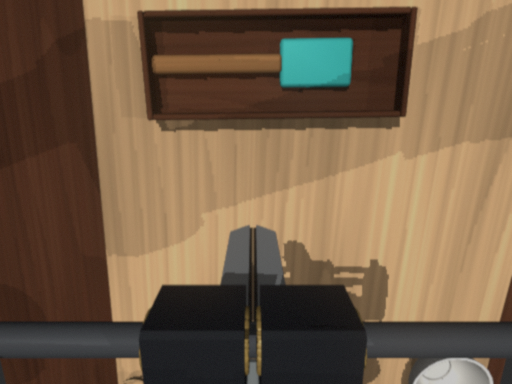

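The picture shows the spatula lying flat inside the utensil tray: handle tip at (152,64), just inside the left wall, blade at (316,62). Everything is in place, so I'll hand in.

```bash
python3 -c "
from workcell import finish_job; print(finish_job())"
```

```text
the job is handed in; nothing more can be done
None
```

I handed the job in at about 47 s: the spatula is in the utensil tray and the three boards are stacked, ridges up, in the tray corner. The tray is pushed home past the plunger, and the bowls and spoon are where they started. No result came back, the stack's squareness was checked only roughly once in the bay, and the spatula was knocked about 25 mm along the utensil tray but still lies inside it.

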